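# Reset a tripped pump starter

## Robot

A 6-joint arm with a two-finger parallel gripper is mounted at the origin on the work surface. World frame = base frame: x ahead of the robot, y to its left, z up, the work surface at z = 0. Lengths are in m, angles in rad, forces in N, time in s.
With the tool pointing down it reaches from about 0.35 to 0.85 m from the base axis. Payload 8.1 kg.
Tool frame: the origin (TCP) lies midway between the tips of the shut fingers; the grasp point (between the pads) lies robot.grasp_offset behind it (robot.grasp_offset is the distance from the TCP to the grasp point, in m); z points along the fingers, y is the direction in which the jaws open and shut (so a half turn about z gives the same grasp; the last joint's range is limited). The gripper opens to 93 mm and grips with 3 to 60 N. Pads are 15 mm wide; open, the fingers measure 128 mm over their backs; the gripper's body (75 mm by 188 mm) begins 65 mm behind the grasp point.
Start: joints at [-1.432, 0.13, 1.488, -0, 1.523, -0.085], TCP at [0.133, -0.585, 0.219] pointing down, gripper open.
Joint ranges: [-2.96, 2.96], [-0.89, 2.26], [0.02, 2.5], [-1.34, 4.48], [0, 2.73], [-2.66, 2.66]. Speed limits (rad/s): [2.39, 2.39, 2.79, 3.14, 3.14, 3.14].

## Interface

Orientations are given as a rotation vector (axis times angle).
In Python, from plant import robot gives the robot as it stands.
- The arm moves only by the shell command python3 -m handwheel 'ROWS' [OPENING] [FORCE]. ROWS is text: rows parted by semicolons, each of 6 numbers parted by spaces: the shift along the world's x, y, z each as a share of 0.3 m, from -1 to 1, then the turn, a rotation vector about the world's x, y, z each as a share of 45 degrees, from -1 to 1. A call has 1 to 5 rows; each row is the pose to reach, as a shift and turn from the pose commanded when the call began; what a row does not reach only later rows make up. A row lasts 1/10 s, in which the tool goes at most 50 mm and 8.59 degrees, less where a joint would pass 70% of its speed; a pose out of reach is approached as far as the arm can. A call with a number of a shift or a turn outside -1 to 1 is refused whole. A call with a gripper value outside its range is refused whole. OPENING is the closure, from -1 (fully open) to 1 (shut), set as the call begins (- or left out, the last holds). The fingers move at their own pace and stop on an object; FORCE is the grip in N (left out, the last holds). Time passes only in rows, so rows that repeat a pose let the fingers close. It gives the time, the measured TCP pose, the force and the opening at its end, in the units of the state.
- robot.read_state(): the state, without advancing time (a new reading comes with each control period).
- robot.read_camera(name): name is "side" or "top"; returns (picture, depth): 384x512x3 uint8, red, green, blue; 384x512 float32, m along the optical axis (not along the pixel's ray), 0 where there is no reading.
- robot.camera_model(name): a dict with "camera_matrix" (3x3 intrinsics, pixels), "pose" (4x4, takes a point from camera to world coordinates). Camera axes: x right, y down, z forward; pixel columns grow to the right and rows downward; lengths in m; the calibration is good to about 2 mm. A picture is of the moment at which its call begins. camera_model takes no time and is no camera call.
- robot.close_job(): hands the job in, once; it reports no verdict.
Trained networks look in the newest picture that a camera, given by its name, has taken for a name from the list of things; names that differ only in an ending like _2 or _b are one class to them, and where a whole thing is asked for, a point or a joint stands for the part that bears it (a point fixed in the world has none). Each returns a list of dicts, best first, with "conf" (0 to 1); they miss things now and then, are a little off and sometimes report something else, mostly with a low value. They report only what shows in the picture. A call takes as long as a camera call. They do not tell look-alikes from the thing itself.
- robot.look_for(camera, query): "rect" ([centre column, centre row, width, height] in pixels, round what is visible of it).
- robot.silhouettes(camera, query): "pixels" (384x512 bool, what is visible of it) and "rect" ([centre column, centre row, width, height] in pixels, round what is visible of it).
- robot.tip_of(camera, query): "at" ([row, column] in pixels: a listed point, or the origin of a listed thing).
The state is a dict: "t": time; "q": joint angles; "dq": joint speeds; "joint_torque": joint torques, N m; "tool_pos": TCP position; "orientation": TCP orientation; "force": force on the tool from outside, world axes, zero at the start; "wrist_torque": the same for the moment, N m; "opening": finger opening in m.
Only numpy, scipy, OpenCV 4.12 (cv2) and the standard library are available. Lean on these libraries where they do the work, as an engineer would, in place of code of your own. Each camera call takes 0.05 s, during which the arm holds its last target.

## Task

The pump's starter has tripped and its lever stands half-way: push the lever all the way off (towards the robot), then, with it off, press the reset key sunk in the round well right down with a fingertip and let it come back up, and last push the lever all the way on (away from the robot). Only push and press: do not lift, tip or shove the boxes, leave the proud start button unpressed, and leave the loose parts where they are.

Things in the scene. Friction and masses are not known exactly. Their poses are not given: they have to be found in the camera images.
- lever_box: grey painted isolator box, 110 x 110 x 50 high, with a toggle lever on top between two cheeks (each 85 along x, 8 thick, 40 between their centres, tops 64 above the bench). Loose on the bench, about 3.5 kg, held by friction; four lugs 8 high stick out 16 at its foot (along y). Origin: centre of its underside, z up, x away from the robot (within about 25 degrees). One of three grey boxes in a row, in any order.
- lever (a joint): hinge of the toggle lever, rad: 0 = off, leaning 0.5 rad from upright towards the robot (box -x); 1.0 = on, leaning 0.5 rad away from the robot (box +x); 0.5 = upright. It has stops at 0 and 1, no spring; friction (about 2 N at the knob) keeps it where it is left. It starts near the middle, as tripped.
- lever_knob (a point): centre of the black ball knob, 24 across, at the end of the lever; the lever is a 10 thick steel rod and the knob's centre is 72 from the pivot. The knob's centre stands 120 above the bench when off or on, 129 when upright.
- lever_pivot (a point): on the lever's hinge axis (box y axis), mid-width, 57 above the bench; axes as the box
- reset_box: grey painted overload relay box, 110 x 110 x 70 high, with one round open well in the middle of its top. Loose on the bench, about 3.5 kg, held by friction; four lugs 8 high stick out 16 at its foot (along y). Origin: centre of its underside, z up, x away from the robot (within about 25 degrees). One of three grey boxes in a row, in any order.
- well_mouth (a point): centre of the well's mouth, level with the box top, 70 above the bench; the well is vertical, 53 across and 44 deep
- key_top (a point): centre of the top face of the sunken white reset key, 26 across, in the middle of the well; 22 below the well's mouth (48 above the bench) when up, 30 below when fully pressed; moves with the key
- reset_key (a joint): travel of the reset key, m: 0 = up, 0.008 = fully pressed down. Spring return: moves at about 2.5 N, bottoms at about 6 N.
- start_box: grey painted start box, 110 x 110 x 60 high, with a white push button standing proud in a steel collar on its top. Loose on the bench, about 3.5 kg, held by friction; four lugs 8 high stick out 16 at its foot (along y). Origin: centre of its underside, z up, x away from the robot (within about 25 degrees). One of three grey boxes in a row, in any order.
- start_top (a point): centre of the top face of the proud start button, 32 across, 78 above the bench
- start_button (a joint): travel of the start button, m: 0 = up, 0.008 = pressed; it moves at about 2.5 N
- wrench: loose steel open-ended wrench, 160 long, lying flat; origin under its middle
- bearing: loose steel bearing ring, 52 outside, 24 bore, 16 high; origin at the centre of its underside
- bolt: loose dark bolt standing on its 30 wide head, 45 high; origin at the centre of its underside
- bushing: loose brass cylinder, 36 across, 40 high; origin at the centre of its underside
- grease_can: loose closed can, 60 across, 75 high; origin at the centre of its underside
- shim_block: loose steel block 50 x 30 x 25 high; origin at the centre of its underside
- spacer: loose dark steel ring, 60 outside, 40 bore, 30 high; origin at the centre of its underside
There are look-alikes about, which are no part of the job. Leave any blue or turquoise look-alike of the lever_box alone.

How it is judged:
On the way, in this order (a step that is already met when the one before it is completed fails the run):
1. the lever is pushed all the way off (value of joint lever below 0.12 rad), for 0.1 s.
2. with the lever off, the reset key is pressed right down in its well (value of joint reset_key above 0.006 m and value of joint lever below 0.15 rad and contact force between the fingers and reset_key above 1 N), for 0.05 s.
3. the key is back up and the lever is pushed all the way on (value of joint lever above 0.88 rad and value of joint reset_key below 0.0015 m), for 0.1 s.
At the end, for the whole second after the job is handed in: The lever is on (joint above 0.88 of 1.0 rad), the reset key and the start button are up (within 1.5 mm), the three boxes are at rest, level and within 20 mm of where they began, and the loose parts are within 30 mm of where they began (all of step 3 and value of joint start_button below 0.0015 m and not (distance of any of lever_box, reset_box, start_box from where it was at the start of the episode above 0.02 m or angle between any of lever_box, reset_box, start_box's own z axis and vertical above 0.1 rad or height (world z) of any of lever_box, reset_box, start_box above 0.008 m) and linear speed of each of lever_box, reset_box, start_box below 0.02 m/s and distance of each of wrench, bearing, bolt, bushing, grease_can, shim_block, spacer from where it was at the start of the episode below 0.03 m); the robot touches nothing.
It fails at once if the reset key is pressed (over 3 mm) while the lever is not off (above 0.2 rad) (value of joint reset_key above 0.003 m and value of joint lever above 0.2 rad).
It fails at once if the start button is pressed (over 3 mm) (value of joint start_button above 0.003 m).
It fails at once if a box is lifted (8 mm), tipped (0.1 rad) or shoved (20 mm) (distance of any of lever_box, reset_box, start_box from where it was at the start of the episode above 0.02 m or angle between any of lever_box, reset_box, start_box's own z axis and vertical above 0.1 rad or height (world z) of any of lever_box, reset_box, start_box above 0.008 m).
It fails at once if a loose part is lifted, carried or knocked more than 30 mm from its place (distance of any of wrench, bearing, bolt, bushing, grease_can, shim_block, spacer from where it was at the start of the episode above 0.03 m).
It also fails if it takes over 69 s, if anything falls off the work surface, if the arm or the gripper's body presses on something with over 40 N, if the wrist force passes 120 N, or if a joint passes its speed limit or range.

## Working session

There is one attempt and no reset: what is moved stays moved. The work goes in short steps, Python scripts to look and compute and a shell command to move; the robot and the scene stay as the last step left them, time stands still between calls to the robot, and variables do not carry over. Pictures are saved under pics/ and viewed, and the job is handed in when it is done.

```bash
mkdir -p pics; ls; python3 - <<'E'
from plant import robot
import cv2,numpy as np
s=robot.read_state();print(s['t'],s['tool_pos'],s['orientation'],s['opening'],robot.grasp_offset)
for c in ('side','top'):
    im,d=robot.read_camera(c);cv2.imwrite(f'pics/{c}0.png',im[:,:,::-1]);np.savez(f'{c}0.npz',im=im,d=d)
    m=robot.camera_model(c);print(np.round(m['pose'],3).tolist(),m['camera_matrix'][0][0])
    for q in ['lever_box','lever_knob','lever_pivot','reset_box','well_mouth','key_top','start_box','start_top']:
        print(c,q,[(np.round(r['at']).tolist(),round(r['conf'],2)) for r in robot.tip_of(c,q)])
print(robot.read_state()['t'])
E
```

```text
pics
0.0 [ 0.13310946 -0.58445492  0.21760856] [-3.12012000e+00 -3.50626790e-01  1.03710092e-04] 0.09299698631664614 0.0188
[[-0.907, -0.273, 0.319, 0.15], [-0.42, 0.587, -0.692, 0.739], [0.002, -0.762, -0.647, 0.823], [0.0, 0.0, 0.0, 1.0]] 435.3155488563372
side lever_box [([172.0, 267.0], 0.94), ([193.0, 367.0], 0.8), ([143.0, 302.0], 0.6)]
side lever_knob [([108.0, 309.0], 0.67), ([139.0, 267.0], 0.51), ([157.0, 387.0], 0.41)]
side lever_pivot [([130.0, 304.0], 0.79), ([180.0, 373.0], 0.76), ([160.0, 268.0], 0.7)]
side reset_box [([278.0, 194.0], 0.8)]
side well_mouth [([256.0, 193.0], 0.66)]
side key_top [([199.0, 216.0], 0.5), ([265.0, 192.0], 0.48)]
side start_box [([222.0, 221.0], 0.71), ([140.0, 267.0], 0.4)]
side start_top [([263.0, 190.0], 0.47), ([196.0, 218.0], 0.4)]
[[0.005, -0.989, 0.151, 0.322], [-1.0, -0.009, -0.028, -0.019], [0.029, -0.15, -0.988, 1.277], [0.0, 0.0, 0.0, 1.0]] 367.4331448726451
top lever_box [([187.0, 299.0], 0.84), ([202.0, 356.0], 0.66), ([274.0, 312.0], 0.6)]
top lever_knob [([283.0, 325.0], 0.56), ([197.0, 374.0], 0.49), ([179.0, 303.0], 0.46)]
top lever_pivot [([274.0, 320.0], 0.67), ([181.0, 299.0], 0.65), ([196.0, 362.0], 0.64), ([236.0, 262.0], 0.42)]
top reset_box [([185.0, 174.0], 0.92)]
top well_mouth [([181.0, 172.0], 0.63), ([186.0, 294.0], 0.23)]
top key_top [([180.0, 174.0], 0.46), ([180.0, 232.0], 0.27)]
top start_box [([179.0, 233.0], 0.79)]
top start_top [([172.0, 235.0], 0.64)]
0.9
```

View pics/side0.png

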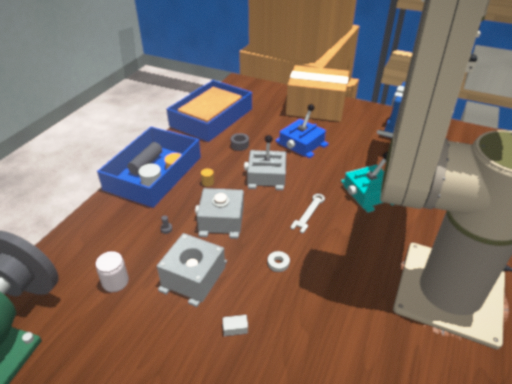

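View pics/top0.png

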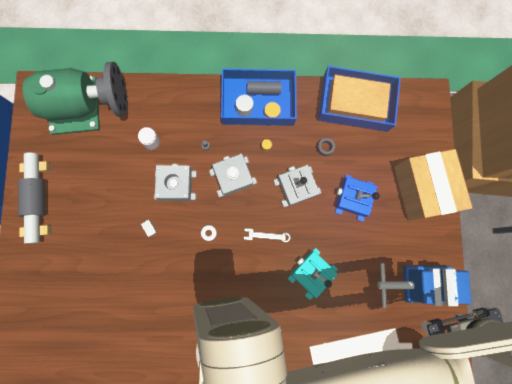

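The side view shows the grey lever box at (267,165), the start box at (220,205) and the reset box at (192,265). In the top view they are at (299,185), (233,174) and (174,182). The blue and turquoise lever boxes are look-alikes.

```bash
cat > h.py <<'E'
from plant import robot
import numpy as np,cv2
def cloud(c,d):
    m=robot.camera_model(c);K=np.array(m['camera_matrix']);T=np.array(m['pose'])
    v,u=np.mgrid[:384,:512]
    p=np.stack([(u-K[0,2])/K[0,0]*d,(v-K[1,2])/K[1,1]*d,d],-1)
    return p@T[:3,:3].T+T[:3,3]
def ray(c,row,col,z):
    m=robot.camera_model(c);K=np.array(m['camera_matrix']);T=np.array(m['pose'])
    r=T[:3,:3]@np.array([(col-K[0,2])/K[0,0],(row-K[1,2])/K[1,1],1]);o=T[:3,3]
    return o+r*(z-o[2])/r[2]
E
python3 - <<'E'
from h import *
for c,cen in (('top',{'lever':(299,185,50),'start':(233,174,60),'reset':(174,182,70)}),('side',{'lever':(267,165,50),'start':(220,208,60),'reset':(192,262,70)})):
    f=np.load(c+'0.npz');P=cloud(c,f['d'])
    for n,(u,v,h) in cen.items():
        w=28 if c=='top' else 36
        R=P[v-w:v+w,u-w:u+w].reshape(-1,3);ok=f['d'][v-w:v+w,u-w:u+w].ravel()>0
        q=R[ok&(abs(R[:,2]-h/1000)<.006)]
        r=cv2.minAreaRect((q[:,:2]*1000).astype(np.float32))
        print(c,n,len(q),np.round(r[0]),np.round(r[1]),round(r[2],1),'z',np.median(q[:,2]))
        if n=='lever':
            k=R[ok&(R[:,2]>.1)];print('knob pts',len(k),k.mean(0) if len(k) else 0,k[:,2].max() if len(k) else 0)
print('knob',ray('top',179,303,.128),ray('side',139,267,.128))
print('piv',ray('top',181,299,.057),ray('side',160,268,.057))
print('well',ray('top',181,172,.07),ray('side',256,193,.07))
print('key',ray('top',180,174,.048),ray('side',265,192,.048))
print('start',ray('top',172,235,.078),ray('side',196,218,.078))
for c in('top','side'):
  im=np.load(c+'0.npz')['im']
  if c=='top': a=im[140:215,140:390]
  else: a=im[120:310,140:340]
  cv2.imwrite(f'pics/{c}0z.png',cv2.resize(a,None,fx=3,fy=3,interpolation=2)[:,:,::-1])
E
```

```text
top lever 801 [ 557. -215.] [119. 110.] 21.2 z 0.04974444723724103
knob pts 44 [ 0.54986949 -0.21721644  0.13678431] 0.14172628323192127
top start 897 [586.  10.] [111. 110.] 21.2 z 0.05969982411153607
top reset 878 [553. 210.] [109. 111.] 0.3 z 0.06993005832772592
side lever 804 [ 554. -226.] [135. 392.] 2.2 z 0.04936951159055375
knob pts 74 [ 0.5499381  -0.2149293   0.12634547] 0.1430922889888615
side start 1085 [586.  10.] [111. 114.] 20.6 z 0.05936280318951448
side reset 1622 [555. 209.] [112. 113.] 0.3 z 0.06944935267390134
knob [ 0.55510078 -0.2186584   0.128     ] [ 0.55301372 -0.21747379  0.128     ]
piv [ 0.56240492 -0.21724398  0.057     ] [ 0.54726896 -0.21518227  0.057     ]
well [0.55531937 0.20903744 0.07      ] [0.54904535 0.20583054 0.07      ]
key [0.56308279 0.20657944 0.048     ] [0.54888656 0.21432211 0.048     ]
start [ 5.86527880e-01 -6.96617918e-05  7.80000000e-02] [0.59143193 0.00902866 0.078     ]
```

View pics/side0z.png

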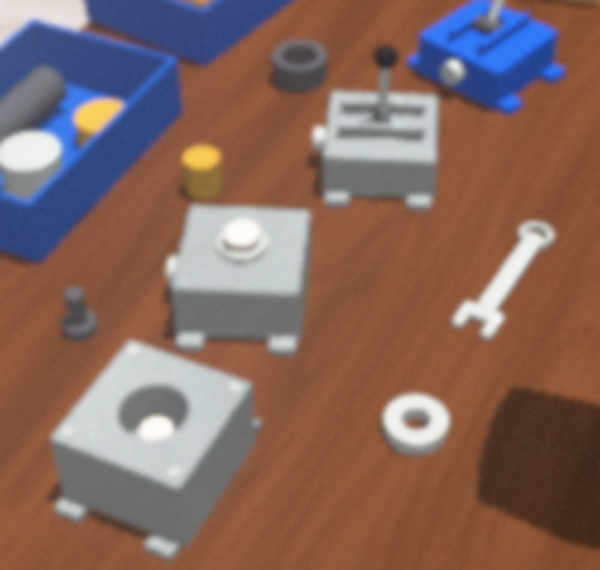

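View pics/top0z.png

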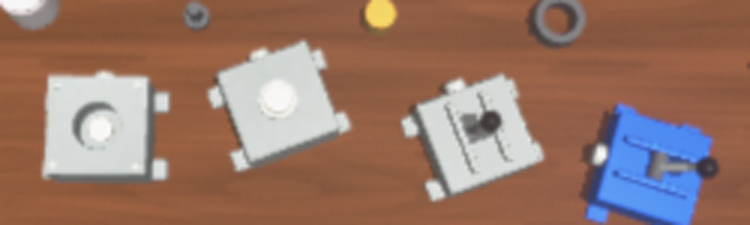

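The zoomed views show the lever close to upright. The cheeks and the lever box's yaw are about +21°, and the well and start button are clear. Next I'll refine the lever box fit and check heights along the path.

```bash
python3 - <<'E'
from h import *
from scipy.spatial.transform import Rotation as R
f=np.load('top0.npz');P=cloud('top',f['d']);ok=f['d']>0
S=np.load('side0.npz');Q=cloud('side',S['d']);A=np.vstack([P[ok],Q[S['d']>0]])
for a in np.arange(0,1.01,.1):
    p=np.array([.133,-.584])*(1-a)+a*np.array([.613,-.193])
    m=np.hypot(*(A[:,:2]-p).T)<.1; z=A[m,2]; print(np.round(p,2),np.round(np.percentile(z,[50,99]),2),len(z))
for n,X in (('top',P[ok]),('side',Q[S['d']>0])):
    m=(np.hypot(X[:,0]-.557,X[:,1]+.215)<.085)&(abs(X[:,2]-.05)<.005)
    q=X[m]
    # grid-free extent fit
    best=None
    for th in np.radians(np.arange(10,32,.5)):
        u=q[:,:2]@np.array([[np.cos(th),-np.sin(th)],[np.sin(th),np.cos(th)]])
        lo=np.percentile(u,1,axis=0);hi=np.percentile(u,99,axis=0);ar=np.prod(hi-lo)
        if best is None or ar<best[0]:
            c=(lo+hi)/2;best=(ar,np.degrees(th),hi-lo,c@np.array([[np.cos(th),np.sin(th)],[-np.sin(th),np.cos(th)]]))
    print(n,best)
    # knob: black points high
    k=X[(np.hypot(X[:,0]-.557,X[:,1]+.215)<.06)&(X[:,2]>.115)&(X[:,2]<.15)]
    print('knob',len(k),np.median(k,0),(k.min(0)+k.max(0))/2)
s=robot.read_state();r=R.from_rotvec(s['orientation']).as_matrix();print(np.degrees(np.arctan2(r[1,0],r[0,0])),r[:,2])
E
```

```text
[ 0.13 -0.58] [0.12 0.58] 4713
[ 0.18 -0.54] [0.11 0.65] 5959
[ 0.23 -0.51] [0.05 0.65] 6015
[ 0.28 -0.47] [0.   0.64] 4378
[ 0.32 -0.43] [-0.    0.07] 4129
[ 0.37 -0.39] [-0.    0.05] 4474
[ 0.42 -0.35] [0.   0.06] 4942
[ 0.47 -0.31] [0.   0.06] 4805
[ 0.52 -0.27] [0.   0.14] 4725
[ 0.56 -0.23] [0.02 0.14] 4648
[ 0.61 -0.19] [0.   0.14] 4642
top (np.float64(0.01155061718638189), np.float64(22.0), array([0.1073326 , 0.10761518]), array([ 0.55297105, -0.21737622]))
knob 44 [ 0.5495894  -0.21715811  0.13719168] [ 0.55040716 -0.21764066  0.13604056]
side (np.float64(0.011737210075686871), np.float64(22.0), array([0.10589197, 0.11084137]), array([ 0.55404101, -0.21752473]))
knob 59 [ 0.54881857 -0.21401443  0.13184861] [ 0.55130593 -0.21735595  0.12938751]
12.82204488976321 [ 2.37390945e-05 -2.41203615e-06 -1.00000000e+00]
```

```bash
python3 -m handwheel '0 0 0.15 0 0 0; 0.15 0.12 0.2 0 0 0.05; 0.3 0.24 0.2 0 0 0.1; 0.45 0.36 0.2 0 0 0.15; 0.6 0.48 0.2 0 0 0.204' 1 20
```

```text
t: 1.4
tool_pos: [0.2892, -0.46, 0.279]
orientation: [3.083, 0.601, 0.001]
force: [1.2, -0.5, 0.8]
opening: 0.0577
```

```bash
python3 -m handwheel '0.13 0.11 0 0 0 0; 0.26 0.22 0 0 0 0; 0.39 0.33 0 0 0 0; 0.52 0.44 -0.02 0 0 0; 0.65 0.54 -0.04 0 0 0' 1 20; python3 -m handwheel '0 0 0 0 0 0;0 0 0 0 0 0;0 0 0 0 0 0'
```

```text
t: 1.9
tool_pos: [0.4812, -0.3002, 0.2676]
orientation: [3.083, 0.599, 0.001]
force: [0.9, -0.7, -0.8]
opening: 0.0176
t: 2.2
tool_pos: [0.4793, -0.3023, 0.2672]
orientation: [3.084, 0.599, -0.0]
force: [-0.8, -0.1, 0.8]
opening: 0.0004
```

```bash
python3 -m handwheel '0.11 0.09 0 0 0 0; 0.22 0.18 0 0 0 0; 0.33 0.27 0 0 0 0; 0.433 0.357 0 0 0 0; 0.433 0.357 0 0 0 0'; python3 -m handwheel '0 0 -0.1 0 0 0;0 0 -0.2 0 0 0;0 0 -0.2 0 0 0;0 0 -0.2 0 0 0'
```

```text
t: 2.7
tool_pos: [0.6116, -0.1927, 0.2667]
orientation: [-3.082, -0.602, -0.001]
force: [-0.1, -0.3, -0.3]
opening: 0.0002
t: 3.1
tool_pos: [0.6086, -0.196, 0.2073]
orientation: [-3.084, -0.596, 0.002]
force: [0.7, -0.4, 0.6]
opening: 0.0004
```

```bash
python3 - <<'E'
from h import *
for c in ('side','top'):
    im,d=robot.read_camera(c);cv2.imwrite(f'pics/{c}1.png',cv2.resize(im[100:260,180:380],None,fx=3,fy=3)[:,:,::-1])
E
```

```text
(no output)
```

View pics/side1.png

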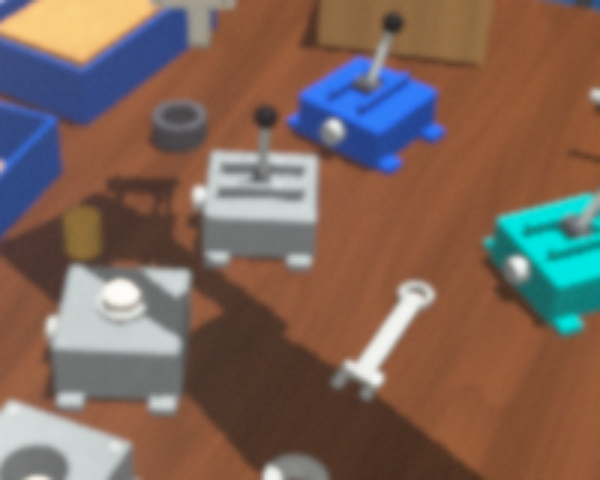

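The fingertips at crop (200,40) hang clear of the box, on the far side of the lever knob at (265,117). I'll lower and then push.

```bash
python3 -m handwheel '0 0 -0.1 0 0 0;0 0 -0.2 0 0 0;0 0 -0.3 0 0 0;0 0 -0.34 0 0 0;0 0 -0.34 0 0 0'; python3 -m handwheel '-0.03 -0.012 0 0 0 0;-0.06 -0.025 0 0 0 0;-0.09 -0.037 0 0 0 0;-0.11 -0.045 0 0 0 0; -0.11 -0.045 0 0 0 0'
```

```text
t: 3.7
tool_pos: [0.6089, -0.1946, 0.1044]
orientation: [-3.083, -0.599, 0.003]
force: [-0.5, -1.0, 0.4]
opening: 0.0004
t: 4.2
tool_pos: [0.5759, -0.2088, 0.1058]
orientation: [3.084, 0.598, 0.001]
force: [-0.1, -0.0, -0.1]
opening: 0.0004
```

```bash
python3 -m handwheel '-0.02 -0.008 0 0 0 0;-0.04 -0.016 0 0 0 0;-0.06 -0.024 0 0 0 0;-0.08 -0.032 0 0 0 0; -0.1 -0.04 0 0 0 0';  python3 -m handwheel '-0.01 -0.004 0 0 0 0;-0.02 -0.008 0 0 0 0;-0.02 -0.008 0 0 0 0'
```

```text
t: 4.7
tool_pos: [0.5462, -0.2201, 0.1048]
orientation: [-3.084, -0.6, -0.0]
force: [3.8, 1.3, -0.1]
opening: 0.001
t: 5.0
tool_pos: [0.5411, -0.2226, 0.1055]
orientation: [3.083, 0.599, 0.002]
force: [4.4, 1.2, 1.0]
opening: 0.0006
```

```bash
python3 -m handwheel '-0.006 -0.002 0 0 0 0;-0.012 -0.005 0 0 0 0;-0.012 -0.005 0 0 0 0'; python3 - <<'E'
from h import *
im,d=robot.read_camera('side');cv2.imwrite('pics/side2.png',cv2.resize(im[100:260,180:380],None,fx=3,fy=3)[:,:,::-1])
im,d=robot.read_camera('top');cv2.imwrite('pics/top2.png',cv2.resize(im[120:240,200:400],None,fx=3,fy=3)[:,:,::-1])
E
```

```text
t: 5.3
tool_pos: [0.54, -0.2231, 0.1059]
orientation: [3.083, 0.6, 0.01]
force: [15.9, 4.3, -5.7]
opening: 0.0005
```

View pics/side2.png

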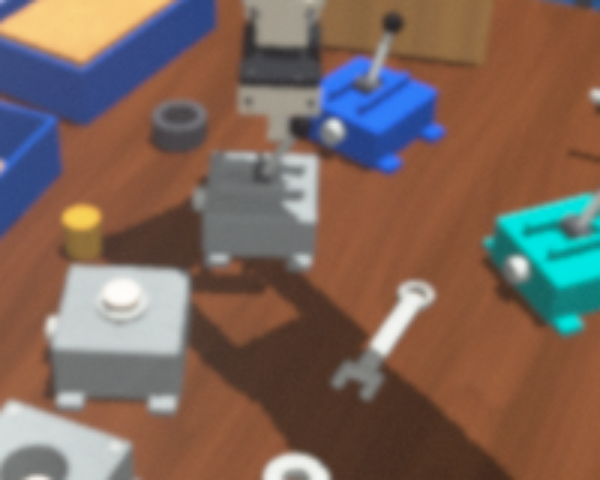

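The knob is now leaning towards the robot (crop 300,125) and the force has jumped to 16 N, so the lever is at its stop. I'll back off, rise and check.

```bash
python3 -m handwheel '0.05 0.02 0 0 0 0;0.1 0.04 0.02 0 0 0;0.12 0.05 0.15 0 0 0;0.12 0.05 0.3 0 0 0;0.12 0.05 0.4 0 0 0';python3 -m handwheel '0 0.16 0 0 0 0;0 0.32 0 0 0 0;0 0.48 0 0 0 0;0 0.48 0 0 0 0'; python3 - <<'E'
from h import *
im,d=robot.read_camera('side');cv2.imwrite('pics/side3.png',cv2.resize(im[100:260,180:380],None,fx=3,fy=3)[:,:,::-1])
X=cloud('side',d)[d>0]
k=X[(np.hypot(X[:,0]-.54,X[:,1]+.22)<.06)&(X[:,2]>.107)&(X[:,2]<.15)]
print('knob',len(k),np.median(k,0),(k.min(0)+k.max(0))/2)
for n in('lever_knob','lever_pivot'): print(n,[(r['at'],r['conf'],ray('side',*r['at'],.12 if n[6]=='k' else .057)) for r in robot.tip_of('side',n)])
m=(np.hypot(X[:,0]-.5535,X[:,1]+.2175)<.085)&(abs(X[:,2]-.05)<.005);q=X[m]
th=np.radians(22);M=np.array([[np.cos(th),-np.sin(th)],[np.sin(th),np.cos(th)]]);u=q[:,:2]@M
print(((np.percentile(u,1,axis=0)+np.percentile(u,99,axis=0))/2)@M.T)
E
```

```text
t: 5.9
tool_pos: [0.5733, -0.2093, 0.228]
orientation: [3.082, 0.6, 0.001]
force: [-0.2, -0.5, -0.1]
opening: 0.0004
t: 6.3
tool_pos: [0.5725, -0.0599, 0.225]
orientation: [-3.081, -0.607, 0.001]
force: [-0.0, -1.2, -0.3]
opening: 0.0007
knob 59 [ 0.51945403 -0.22524291  0.12377619] [ 0.52130891 -0.2276199   0.1203902 ]
lever_knob [([139.9, 279.3], 0.68, array([ 0.52375905, -0.23918685,  0.12      ])), ([110.1, 309.2], 0.67, array([ 0.50197433, -0.4348007 ,  0.12      ])), ([158.5, 385.4], 0.45, array([ 0.22793933, -0.27776253,  0.12      ]))]
lever_pivot [([177.8, 372.8], 0.96, array([ 0.24762647, -0.26257865,  0.057     ])), ([130.7, 301.6], 0.8, array([ 0.51224523, -0.40608827,  0.057     ])), ([157.5, 268.9], 0.55, array([ 0.54981175, -0.22771223,  0.057     ]))]
[ 0.55235099 -0.21717532]
```

View pics/side3.png

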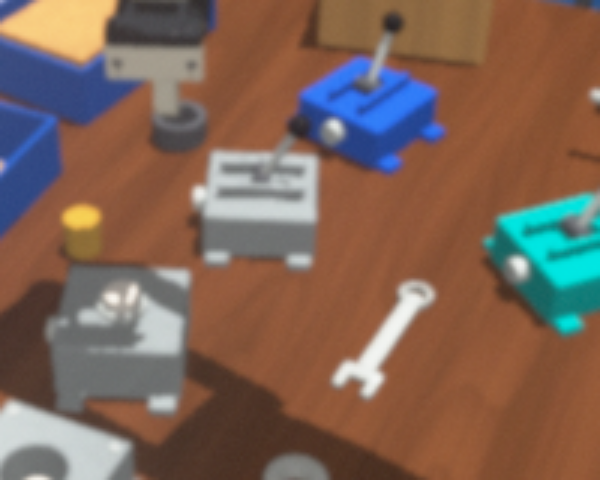

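The lever is off. The knob is at 34 mm towards the robot from the pivot, where 34.5 is expected, and the box has barely moved. Next is the reset key.

```bash
python3 - <<'E'
from h import *
for c in('top','side'):
    f=np.load(c+'0.npz');d=f['d'];X=cloud(c,d);m=(d>0)&(np.hypot(X[...,0]-.554,X[...,1]-.2095)<.024)
    k=m&(abs(X[...,2]-.048)<.004);print(c,m.sum(),k.sum(),X[k].mean(0),(X[k].max(0)+X[k].min(0))/2,np.ptp(X[k],axis=0))
    rim=(d>0)&(np.hypot(X[...,0]-.554,X[...,1]-.2095)<.045)&(abs(X[...,2]-.07)<.004)
    p=X[rim][:,:2]-[.554,.2095]; g=[]
    for a in np.radians(np.arange(0,360,15)):
        dd=abs((np.arctan2(p[:,1],p[:,0])-a+np.pi)%(2*np.pi)-np.pi)<.15
        if dd.any(): r=np.hypot(*p[dd].T).min(); g.append([r*np.cos(a),r*np.sin(a)])
    g=np.array(g); s=np.linalg.lstsq(np.c_[2*g,np.ones(len(g))],(g**2).sum(1),rcond=None)[0];print('well',s[:2]+[.554,.2095],'r',np.sqrt(s[2]+s[0]**2+s[1]**2))
E
python3 -m handwheel '-0.012 0.16 0 0 0 0;-0.024 0.32 0 0 0 0;-0.036 0.48 0 0 0 0;-0.048 0.64 0 0 0 0;-0.062 0.75 0 0 0 0';python3 -m handwheel '0 0.1 0 0 0 0;0 0.15 0 0 0 0;0 0.15 0 0 0 0'
```

```text
top 116 37 [0.55424543 0.21030025 0.04776335] [0.5546745  0.20975721 0.04749887] [0.02502864 0.02020915 0.00649765]
well [0.55372421 0.20986166] r 0.027308305522083774
side 65 60 [0.55541914 0.20750756 0.04776711] [0.5544942  0.20834093 0.04719742] [0.02185155 0.02131438 0.00621328]
well [0.55400698 0.20977743] r 0.02624658269993247
t: 6.95
tool_pos: [0.5544, 0.1609, 0.2249]
orientation: [-3.084, -0.598, 0.001]
force: [0.3, 0.1, 1.0]
opening: 0.0007
t: 7.25
tool_pos: [0.5547, 0.2052, 0.2247]
orientation: [3.083, 0.601, -0.001]
force: [-0.7, -0.3, -0.3]
opening: 0.0005
```

```bash
python3 -m handwheel '-0.002 0.015 -0.12 0 0 0;-0.002 0.015 -0.24 0 0 0;-0.002 0.015 -0.36 0 0 0;-0.002 0.015 -0.44 0 0 0;-0.002 0.015 -0.44 0 0 0';python3 - <<'E'
from h import *
print(robot.read_state()['tool_pos'])
im,d=robot.read_camera('side');cv2.imwrite('pics/side4.png',cv2.resize(im[180:340,100:300],None,fx=3,fy=3)[:,:,::-1])
im,d=robot.read_camera('top');cv2.imwrite('pics/top4.png',cv2.resize(im[120:240,120:270],None,fx=4,fy=4)[:,:,::-1])
E
```

```text
t: 7.75
tool_pos: [0.5511, 0.2062, 0.0883]
orientation: [3.083, 0.596, -0.013]
force: [0.1, -1.2, 0.5]
opening: 0.0006
[0.55109137 0.20618352 0.08828041]
```

View pics/side4.png

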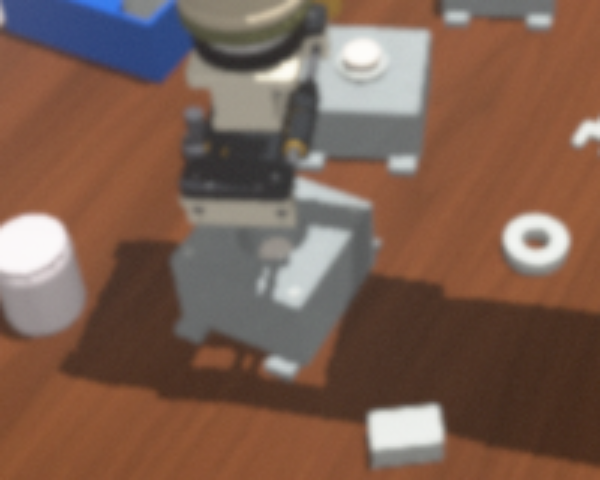

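```bash
python3 - <<'E'
from h import *
s=robot.read_state();print(s['t'],s['tool_pos'])
im,d=robot.read_camera('side');a=im[225:305,140:240];cv2.imwrite('pics/side5.png',cv2.resize(np.clip(a*1.6,0,255).astype(np.uint8),None,fx=7,fy=7,interpolation=2)[:,:,::-1])
s=robot.read_state();print(s['t'],s['tool_pos'])
X=cloud('side',d);q=X[(d>0)&(np.hypot(X[...,0]-.554,X[...,1]-.2097)<.05)&(X[...,2]>.074)&(X[...,2]<.16)]
for z in np.arange(.075,.16,.01):
    w=q[(q[:,2]>=z)&(q[:,2]<z+.01)]
    if len(w):print(round(z,3),len(w),np.round(w.min(0),3),np.round(w.max(0),3))
E
```

```text
7.85 [0.55423614 0.20777986 0.09338494]
7.9 [0.55518351 0.20843123 0.09474018]
0.135 1 [0.551 0.191 0.136] [0.551 0.191 0.136]
0.145 1 [0.548 0.199 0.145] [0.548 0.199 0.145]
```

View pics/side5.png

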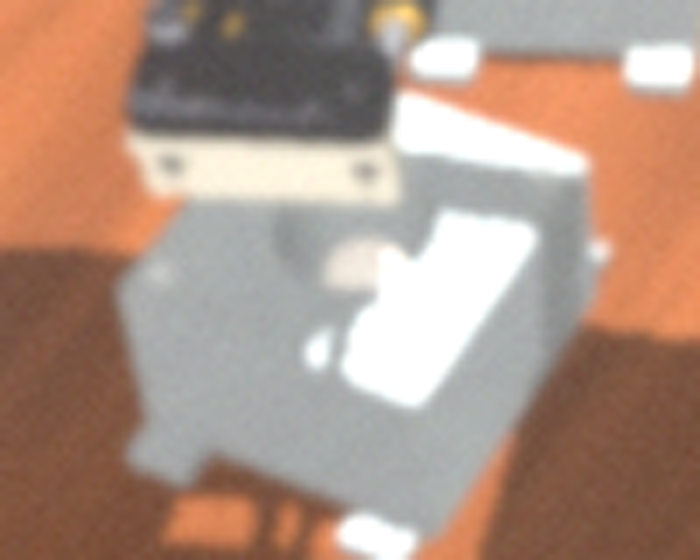

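```bash
python3 - <<'E'
from h import *
m=robot.camera_model('side');K=np.array(m['camera_matrix']);T=np.linalg.inv(m['pose'])
for p in ([.555,.208,.095],[.555,.208,.179],[.52,.295,.179],[.554,.2097,.07]):
    c=K@(T@np.array(p+[1]))[:3];print(p,c[:2]/c[2])
s=robot.read_state();print(s['t'],s['tool_pos'])
E
python3 -m handwheel '0 0 0 0 0 0;0 0 0 0 0 0;0 0 0 0 0 0'
```

```text
[0.555, 0.208, 0.095] [189.1697235 248.3684138]
[0.555, 0.208, 0.179] [185.32528701 221.4107862 ]
[0.52, 0.295, 0.179] [176.94936024 255.51423482]
[0.554, 0.2097, 0.07] [190.21897976 256.48139532]
7.9 [0.55518351 0.20843123 0.09474018]
t: 8.2
tool_pos: [0.5546, 0.2097, 0.0944]
orientation: [-3.084, -0.6, -0.003]
force: [-0.4, -0.6, -0.3]
opening: 0.0004
```

The geometry agrees: the fingertip projects to (189,248), hidden behind the gripper body's edge, and TCP xy is within 1 mm of the well centre. I'll press slowly.

```bash
python3 -m handwheel '0 0 -0.025 0 0 0;0 0 -0.05 0 0 0;0 0 -0.075 0 0 0;0 0 -0.1 0 0 0;0 0 -0.12 0 0 0';python3 -m handwheel '0 0 0 0 0 0;0 0 -0.01 0 0 0;0 0 -0.02 0 0 0;0 0 -0.03 0 0 0;0 0 -0.03 0 0 0'
```

```text
t: 8.7
tool_pos: [0.5533, 0.2094, 0.0558]
orientation: [3.084, 0.6, -0.002]
force: [-0.4, 0.4, 0.9]
opening: 0.0002
t: 9.2
tool_pos: [0.554, 0.2095, 0.048]
orientation: [-3.084, -0.599, -0.001]
force: [0.7, 0.5, 2.1]
opening: 0.0005
```

```bash
python3 -m handwheel '0 0 -0.008 0 0 0;0 0 -0.016 0 0 0;0 0 -0.023 0 0 0;0 0 -0.023 0 0 0';python3 -m handwheel '0 0 -0.005 0 0 0;0 0 -0.01 0 0 0;0 0 -0.01 0 0 0'
```

```text
t: 9.6
tool_pos: [0.5542, 0.2096, 0.0413]
orientation: [-3.084, -0.599, -0.001]
force: [-0.7, 0.4, 5.6]
opening: 0.0005
t: 9.9
tool_pos: [0.5543, 0.2096, 0.0401]
orientation: [3.084, 0.6, 0.001]
force: [-6.6, -3.2, 18.4]
opening: 0.0004
```

The key is bottomed: the tip is at 40 mm and the force is 18 N. I'll withdraw straight up and go back to the near side of the lever.

```bash
python3 -m handwheel '0 0 0.04 0 0 0;0 0 0.12 0 0 0;0 0 0.25 0 0 0;0 0 0.4 0 0 0;0 0 0.5 0 0 0'; python3 -m handwheel '0 0 0.12 0 0 0;0 0 0.12 0 0 0;0 0 0.12 0 0 0';
python3 - <<'E'
from h import *
print(robot.read_state()['tool_pos'])
im,d=robot.read_camera('top')
X=cloud('top',d);k=(d>0)&(np.hypot(X[...,0]-.554,X[...,1]-.2095)<.01);print(np.median(X[k],0) if k.any() else 0)
E
```

```text
t: 10.4
tool_pos: [0.5545, 0.2097, 0.1913]
orientation: [-3.084, -0.6, -0.004]
force: [0.9, -0.3, -0.0]
opening: 0.0005
t: 10.7
tool_pos: [0.5544, 0.2096, 0.225]
orientation: [-3.084, -0.599, -0.003]
force: [-0.1, 0.3, -0.4]
opening: 0.0005
[0.55436853 0.20963466 0.22504475]
[0.55402305 0.20890123 0.64776739]
```

```bash
python3 -m handwheel '-0.03 -0.15 0 0 0 0;-0.06 -0.3 0 0 0 0;-0.09 -0.45 0 0 0 0;-0.12 -0.6 0 0 0 0;-0.14 -0.75 0 0 0 0'; python3 -m handwheel '-0.03 -0.15 0 0 0 0;-0.06 -0.3 0 0 0 0;-0.09 -0.45 0 0 0 0;-0.12 -0.6 0 0 0 0;-0.127 -0.77 0 0 0 0';python3 -m handwheel '0 0 0 0 0 0;0 0 0 0 0 0;0 0 0 0 0 0'
python3 - <<'E'
from h import *
im,d=robot.read_camera('side');cv2.imwrite('pics/side6.png',cv2.resize(im[80:280,160:400],None,fx=3,fy=3)[:,:,::-1])
X=cloud('side',d);k=(d>0)&(np.hypot(X[...,0]-.5545,X[...,1]-.2085)<.009);print(np.median(X[k],0) if k.any() else 0)
E
```

```text
t: 11.25
tool_pos: [0.5099, -0.0169, 0.2218]
orientation: [-3.083, -0.6, 0.005]
force: [1.2, 0.2, 0.3]
opening: 0.0002
t: 11.75
tool_pos: [0.4719, -0.2463, 0.2221]
orientation: [-3.081, -0.599, 0.004]
force: [1.0, 0.2, 0.4]
opening: 0.0008
t: 12.05
tool_pos: [0.4733, -0.2443, 0.2227]
orientation: [-3.082, -0.6, 0.002]
force: [0.3, 0.5, 0.1]
opening: 0.0006
[0.55441255 0.2079071  0.04777495]
```

View pics/side6.png

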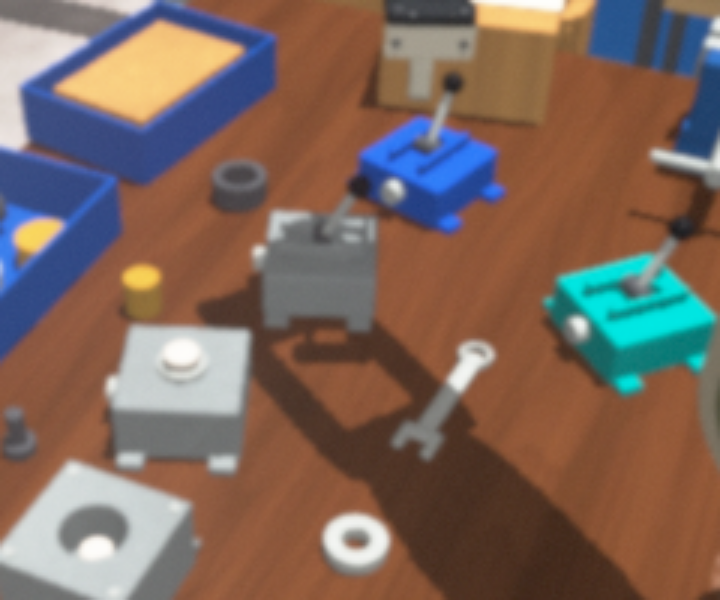

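The key is back up at 47.8 mm and the lever is still off. The fingertips at crop (420,90) are on the near side of the knob at (358,185). I'll lower and push on.

```bash
python3 -m handwheel '0 -0.008 -0.08 0 0 0;0 -0.016 -0.18 0 0 0;0 -0.016 -0.28 0 0 0;0 -0.016 -0.36 0 0 0;0 -0.016 -0.393 0 0 0'; python3 -m handwheel '0 0 0 0 0 0;0.03 0.012 0 0 0 0;0.06 0.024 0 0 0 0;0.09 0.036 0 0 0 0;0.09 0.036 0 0 0 0'
```

```text
t: 12.6
tool_pos: [0.4726, -0.2477, 0.1032]
orientation: [-3.08, -0.602, 0.005]
force: [-0.0, 0.6, -0.2]
opening: 0.0002
t: 13.1
tool_pos: [0.5027, -0.2392, 0.1074]
orientation: [3.082, 0.601, 0.003]
force: [-0.3, 0.1, -0.6]
opening: 0.0006
```

```bash
python3 -m handwheel '0.025 0.01 0 0 0 0;0.05 0.02 0 0 0 0;0.075 0.03 0 0 0 0;0.1 0.04 0 0 0 0; 0.125 0.05 0 0 0 0';  python3 -m handwheel '0.02 0.008 0 0 0 0;0.04 0.016 0 0 0 0;0.06 0.024 0 0 0 0;0.075 0.03 0 0 0 0;0.075 0.03 0 0 0 0'
```

```text
t: 13.6
tool_pos: [0.539, -0.2242, 0.1062]
orientation: [-3.084, -0.599, -0.0]
force: [-2.1, -1.7, 3.0]
opening: 0.0006
t: 14.1
tool_pos: [0.5612, -0.215, 0.106]
orientation: [-3.083, -0.6, 0.0]
force: [-0.8, -0.3, -0.6]
opening: 0.0003
```

```bash
python3 -m handwheel '0.006 0.002 0 0 0 0;0.012 0.005 0 0 0 0;0.018 0.007 0 0 0 0;0.018 0.007 0 0 0 0';  python3 -m handwheel '0.005 0.002 0 0 0 0;0.01 0.004 0 0 0 0;0.01 0.004 0 0 0 0'
```

```text
t: 14.5
tool_pos: [0.566, -0.2135, 0.1063]
orientation: [3.084, 0.599, -0.001]
force: [-4.9, -1.6, 0.2]
opening: 0.0004
t: 14.8
tool_pos: [0.5668, -0.2132, 0.106]
orientation: [3.084, 0.598, -0.008]
force: [-13.2, -4.9, 5.3]
opening: 0.0006
```

The stop is reached at 14 N. I'll back off, rise and check.

```bash
python3 -m handwheel '-0.05 -0.02 0 0 0 0;-0.12 -0.048 0 0 0 0;-0.2 -0.08 0.05 0 0 0;-0.25 -0.1 0.2 0 0 0;-0.25 -0.1 0.35 0 0 0';python3 -m handwheel '0 0 0.1 0 0 0;-0.1 0 0.2 0 0 0;-0.2 0 0.3 0 0 0;-0.3 0 0.3 0 0 0;-0.3 0 0.3 0 0 0'; python3 - <<'E'
from h import *
print(robot.read_state()['tool_pos'])
for c in('side','top'):
    im,d=robot.read_camera(c);cv2.imwrite(f'pics/{c}7.png',im[:,:,::-1])
    if c=='side':cv2.imwrite('pics/side7z.png',cv2.resize(im[80:280,160:400],None,fx=3,fy=3)[:,:,::-1])
    X=cloud(c,d)[d>0]
    k=X[(np.hypot(X[:,0]-.585,X[:,1]+.205)<.05)&(X[:,2]>.1)&(X[:,2]<.15)]
    print(c,'knob',len(k),np.median(k,0) if len(k) else 0,(k.min(0)+k.max(0))/2 if len(k) else 0)
    th=np.radians(22);M=np.array([[np.cos(th),-np.sin(th)],[np.sin(th),np.cos(th)]])
    q=X[(np.hypot(X[:,0]-.5535,X[:,1]+.2175)<.085)&(abs(X[:,2]-.05)<.005)]
    if len(q):u=q[:,:2]@M;print('box',((np.percentile(u,1,axis=0)+np.percentile(u,99,axis=0))/2)@M.T)
    for n,x,y in(('key',.5545,.2085),('start',.588,.01)):
        w=X[np.hypot(X[:,0]-x,X[:,1]-y)<.009];print(n,np.median(w,0) if len(w) else 0)
E
```

```text
t: 15.3
tool_pos: [0.4922, -0.2422, 0.2115]
orientation: [-3.083, -0.597, 0.002]
force: [1.4, -1.7, 0.5]
opening: 0.0007
t: 15.8
tool_pos: [0.4032, -0.2426, 0.3036]
orientation: [3.081, 0.597, 0.005]
force: [0.3, 0.3, 0.3]
opening: 0.0007
[ 0.40320188 -0.24262923  0.30362211]
side knob 71 [ 0.58143217 -0.20223172  0.12208458] [ 0.58247398 -0.20427188  0.11722059]
box [ 0.55410523 -0.21741117]
key [0.55450111 0.20736631 0.04719846]
start [0.58727692 0.01074845 0.07769025]
top knob 49 [ 0.58328848 -0.20541685  0.12767354] [ 0.58254412 -0.20475723  0.11803645]
box [ 0.55252452 -0.21705745]
key [0.55399066 0.20671186 0.04788872]
start [0.58709745 0.0099278  0.07775001]
```

View pics/side7z.png

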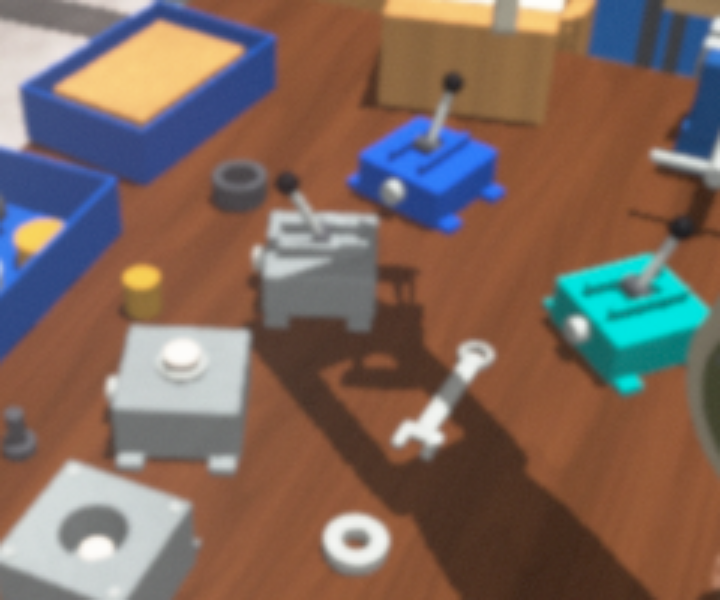

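View pics/top7.png

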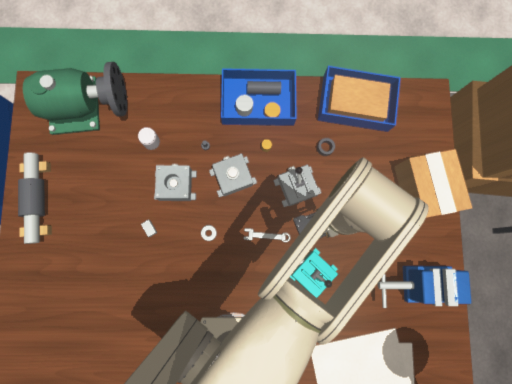

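The lever leans fully away: off-to-on knob travel is about 67 mm, against 69 mm for the full range. The boxes and parts are where they were, and the key and start button are up. I'm handing in the job.

```bash
python3 - <<'E'
from plant import robot
print(robot.close_job(),robot.read_state()['t'])
E
```

```text
the job is handed in; nothing more can be done
the job is handed in; nothing more can be done
```

I pushed the lever off, pressed the reset key right down and let it come back up, then pushed the lever on. I handed the job in shortly after 15.8 s on the robot's clock, well inside the 69 s limit. No verdict was reported.

| Step | What I measured |
|---|---|
| Lever off | Reached its stop at about 16 N. The knob stood about 34 mm towards the robot from the pivot, where 34.5 mm is expected. |
| Reset key | Pressed with the lever still off. It bottomed with the fingertip at 40.1 mm and 18 N, and the key top was back at about 47.8 mm before I touched the lever again. |
| Lever on | Reached its stop at about 14 N. Knob travel from off to on was about 67 mm, where 69 mm is full range. |

**Last pictures:**
- The start button stood at 77.7 mm, so it was up, and the reset key was up too.
- The lever box measured within about 2 mm of where it began.
- The other two boxes and the loose parts I could see looked unmoved. I judged these by eye, not by measurement.
- The arm was clear of everything.

**Disagreements:**
- The networks' points for the pivot and the well differed by up to about 15 mm between the two cameras. I used the depth fits instead, which agreed to about 1 mm.
- Fast moves overshot by a few millimetres, so I made the contact moves slowly.

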